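Turn and present the fruit dish

TASK

Swing the lamp arm aside so that the lamp is well clear of the serving board, then lift the two-eared dish by one ear about 10 cm straight up off the board. In the air, turn it a quarter turn over the middle of the board, so that the ear you hold is on the robot's side and the free ear points away across the counter, square to the board, keeping the dish level and the loose clementine in its middle. Finish still holding the dish up there, steady, with the other things on the counter left where they are.

Things in the scene. Friction and masses are not known exactly. Their poses are not given: they have to be found in the camera images.
- lamp_arm (a joint): angle of the lamp's level swing arm about its upright post. Grows as the arm swings clockwise seen from above, by way of the robot's side, away from the board; range -0.35 to 2.0 rad; it starts near 0, with the lamp head over the board. Stiff hinge, 0.15 Nm of friction (about 0.5 N at the knob), stays where it is left.
- lamp_knob (a point): centre (half-way up) of the upright round aluminium knob on top of the lamp head, 20 mm across, 45 mm tall, its top 21 mm above this point. The lamp head under it is a white disc 90 mm across, top 24 mm and underside 48 mm below this point. The knob is on the arm, 300 mm from the post's axis; it moves in a level circle.
- lamp_hinge (a point): point on the axis of the lamp's post, 245 mm above the counter, at the height of the arm (20 mm wide, 12 mm thick; the hub on the post is 34 mm across, top 258 mm above the counter). The post is 22 mm across on a foot 70 mm across, fixed to the counter.
- board: wooden serving board, fixed, 220 mm along its own x by 280 mm along its own y, 18 mm thick; origin at the centre of its underside. Its x axis points away from the robot, across the counter, to within 0.25 rad.
- dish_mid (a point): pale wooden dish, 0.2 kg, standing on the board; the point is on its axis, 41 mm above its underside. Round, 172 mm across, rim 20 mm high, inside a shallow cone (about 14 degrees) round a flat middle 9 mm above the underside. Two like upright ears at the rim, centred 98 mm from the axis along its own +y and -y, from 18 to 64 mm above the underside. They start along the board's y within 0.1 rad.
- ear_a (a point): centre of the dish's +y ear (20 mm thick along the dish's y, 40 mm wide along its x, 46 mm tall); axes as the dish's
- ear_b (a point): centre of the dish's -y ear, same size; axes as the dish's
- fruit_center (a point): centre of the clementine, a ball 48 mm across, 50 g, loose in the dish's middle
- mill: wooden pepper mill, 54 mm across, 168 mm tall; not part of the job, to be left alone; origin at the centre of its underside
- jar: amber glass jar with steel cap, 56 mm across, 100 mm tall; not part of the job, to be left alone; origin at the centre of its underside
- mug: white mug, 80 mm across, 90 mm tall; not part of the job, to be left alone; origin at the centre of its underside
- spoon: wooden spoon lying flat, 190 mm long; not part of the job, to be left alone; origin at the centre of its underside
- oil: green oil bottle, 60 mm across, 210 mm tall; not part of the job, to be left alone; origin at the centre of its underside
- ramekin: small white bowl, 84 mm across, 45 mm tall; not part of the job, to be left alone; origin at the centre of its underside
There are look-alikes about, which are no part of the job. Leave any red look-alike of the part that bears dish_mid alone. There is more than one size of the part that bears fruit_center; the job needs the smaller.

How it is judged:
On the way, in this order (a step that is already met when the one before it is completed fails the run):
1. the lamp is swung clear of the board (its head's middle more than 23 cm from the board's middle) while the dish still stands where it was (horizontal distance between lamp_knob and board above 0.23 m and distance of dish_mid from where it was at the start of the episode below 0.02 m), for 0.2 s.
2. the dish is lifted more than 4 cm off the board, not yet turned (within 0.6 rad of the board's y) (z of dish_mid in the frame of board above 0.099 m and angle between the y axis of dish_mid and the y axis of board, either way round below 0.6 rad), for 0.1 s.
At the end, for the whole second after the job is handed in: Lamp head over 23 cm from board's middle (plan view). Dish held still by the fingers alone, underside 5-16 cm above board, within 3.5 cm of its middle, tilt < 0.12 rad, ears within 0.17 rad of board's x, held ear on robot's side; clementine still, within 2 cm of dish's axis (horizontal distance between lamp_knob and board above 0.23 m and z of dish_mid in the frame of board between 0.109 and 0.219 m and horizontal distance between dish_mid and board below 0.035 m and angle between the y axis of dish_mid and the x axis of board, either way round below 0.17 rad and x of the grasp point in the frame of board below -0.03 m and angle between dish_mid's own z axis and vertical below 0.12 rad and horizontal distance between fruit_center and dish_mid below 0.02 m and linear speed of dish below 0.02 m/s and linear speed of fruit below 0.03 m/s and contact force between the fingers and dish above 2 N and contact force between dish and board below 0.05 N and contact force between the fingers and fruit below 0.05 N); the arm keeps its last pose, push and grip.
It fails at once if the clementine strays about 4 cm from the dish's middle (distance between fruit_center and dish_mid above 0.04 m).
It fails at once if one of the other things on the counter is knocked more than 3 cm out of place (distance of any of mill, jar, mug, spoon, oil, ramekin from where it was at the start of the episode above 0.03 m).
It also fails if it takes over 69 s, if anything falls off the work surface, if the arm or the gripper's body presses on something with over 40 N, if the wrist force passes 120 N, or if a joint passes its speed limit or range.

ROBOT

A 6-joint arm with a two-finger parallel gripper is mounted at the origin on the work surface. World frame = base frame: x ahead of the robot, y to its left, z up, the work surface at z = 0. Lengths are in m, angles in rad, forces in N, time in s.
With the tool pointing down it reaches from about 0.425 to 0.95 m from the base axis. Payload 3.5 kg.
Tool frame: the origin (TCP) lies midway between the tips of the shut fingers; the grasp point (between the pads) lies 19 mm behind it; z points along the fingers, y is the line along which they close (so a half turn about z gives the same grasp; the last joint's range is limited). The gripper opens to 85 mm and grips with 20 to 120 N. Pads are 22 mm wide; open, the fingers measure 114 mm over their backs; the gripper's body (76 mm by 85 mm) begins 54 mm behind the grasp point. The pads swing forward as they close: fully open they stand 13 mm farther back than shut.
Start: joints at [1.003, 0.286, 1.577, -0, 1.279, -0.15], TCP at [0.274, 0.617, 0.231] pointing down, gripper open.
Joint ranges: [-2.77, 2.77], [-0.9, 2.22], [0.21, 2.48], [-1.53, 4.67], [0.24, 2.81], [-2.84, 2.84]. Speed limits (rad/s): [2.79, 2.79, 3.14, 3.14, 3.14, 3.14].

INTERFACE

Orientations are given as a unit quaternion [x, y, z, w].
In Python, from plant import * gives the robot as it stands.
- The arm moves only by the tool move_arm, never from a script. Its argument "moves" is a list of rows, each a list of 3 entries, a list of its own where there are three numbers: the opening, from 0 (shut) to 1 (fully open), then the shift along the tool's x, y, z in m, then the turn, a rotation vector about the tool's x, y, z in rad. A call has exactly 10 rows; each row shifts and turns the commanded pose from where the row before left it, along the tool's axes as they then stand; what a row does not reach is not made up. A row lasts 1/12 s, in which the tool goes at most 41.7 mm and 7.16 degrees, less where a joint would pass 70% of its speed; a pose out of reach is approached as far as the arm can. A call is refused whole if a number of a shift passes 0.0417 or a number of a turn 0.125, either way. A call with a gripper value outside its range is refused whole. The fingers move at their own pace and stop on an object; "grip_force" is the grip in N (left out, the last holds). Time passes only in rows, so rows that do not move let the fingers close, or fill a call up. It gives the time, the measured TCP pose, the force, the opening and the grip force at its end, in the units of the state.
- get_state(): the state, without advancing time (a new reading comes with each control period).
- read_camera(name): name is "scene" or "side" or "wrist"; returns the picture (420x560x3 uint8, red, green, blue); there is no depth.
- camera_params(name): a dict with "fx", "fy", "cx", "cy" (pixels), "k1" (the pictures are not rectified: a ray, as slopes to the right and down, at radius r is drawn at 1 + k1 r^2 times it, then the intrinsics apply), "rvec" (rotation vector, rad) and "tvec" (3), from world to camera coordinates, as OpenCV has them; the wrist camera has in their place "tool_from_camera" (4x4, takes a point from camera to tool coordinates, whose origin is the TCP and whose axes are the flange's). Camera axes: x right, y down, z forward; pixel columns grow to the right and rows downward; lengths in m; the calibration is good to about 2 mm. A picture is of the moment at which its call begins: read the wrist's pose just before it. camera_params takes no time and is no camera call.
- sign_off(): hands the job in; it is judged then, once.
The state is a dict: "time": time; "qpos": joint angles; "dq": joint speeds; "joint_efforts": joint torques, N m; "eef_pos": TCP position; "tcp_rot": TCP orientation; "contact_force": force on the tool from outside, world axes, zero at the start; "wrist_torque": the same for the moment, N m; "opening": opening from 0.0 (shut) to 1.0 (fully open); "finger_force": force on a finger pad.
Only numpy, scipy, OpenCV 4.12 (cv2) and the standard library are available. Lean on these libraries where they do the work, as an engineer would, in place of code of your own. Each camera call takes 0.05 s, during which the arm holds its last target. There are 200 camera calls.

## Working session

There is one attempt and no reset: what is moved stays moved. The work goes in short steps, Python scripts to look and compute and a tool call to move; the robot and the scene stay as the last step left them, time stands still between calls to the robot, and variables do not carry over. Pictures are saved under pics/ and viewed, at most 13 in all, crops included, and the job is handed in when it is done.

Besides the shell and the picture viewer there is one more tool, called after ">>>" as name(argument=value, ...), one argument or row to a line, values as JSON. move_arm: Moves the arm, as the interface text tells. Its arguments: {"type":"object","properties":{"moves":{"type":"array"},"grip_force":{"type":"number"}},"required":["moves"]}

```bash
mkdir -p pics; cat > h.py <<'E'
import numpy as np, cv2
from scipy.spatial.transform import Rotation as R
from plant import *
def cam(n, st=None):
    p=camera_params(n)
    if 'rvec' in p:
        Rm=R.from_rotvec(np.ravel(p['rvec'])).as_matrix(); t=np.ravel(p['tvec'])
        return p,Rm.T,-Rm.T@t
    T=np.array(p['tool_from_camera']); Rt=R.from_quat(st['tcp_rot']).as_matrix()
    return p,Rt@T[:3,:3],Rt@T[:3,3]+np.array(st['eef_pos'])
def ray(n,u,v,st=None):
    p,Rw,o=cam(n,st)
    K=np.array([[p['fx'],0,p['cx']],[0,p['fy'],p['cy']],[0,0,1]])
    q=cv2.undistortPoints(np.array([[[u,v]]],float),K,np.array([p['k1'],0,0,0,0.]))[0,0]
    d=Rw@np.array([q[0],q[1],1]); return o,d/np.linalg.norm(d)
def plane(n,u,v,z,st=None):
    o,d=ray(n,u,v,st); return o+d*(z-o[2])/d[2]
def proj(n,P,st=None):
    p,Rw,o=cam(n,st); c=Rw.T@(np.array(P)-o); a=c[:2]/c[2]; a=a*(1+p['k1']*(a@a))
    return np.array([p['fx']*a[0]+p['cx'],p['fy']*a[1]+p['cy']])
def tri(r1,r2):
    (o1,d1),(o2,d2)=r1,r2
    s=np.linalg.lstsq(np.c_[d1,-d2],o2-o1,rcond=None)[0]
    a,b=o1+s[0]*d1,o2+s[1]*d2; return (a+b)/2,np.linalg.norm(a-b)
def snap(n,f):
    im=read_camera(n); cv2.imwrite('pics/'+f,im[:,:,::-1]); return im
E
python3 - <<'E'
from h import *
s=get_state(); print(s)
for n in('scene','side','wrist'): snap(n,n+'0.png')
for n in('scene','side'): print(n,cam(n)[2],cam(n)[1][:,2])
print(camera_params('wrist'))
E
```

```text
{'time': 0.0, 'qpos': array([ 1.00299089e+00,  2.87174163e-01,  1.57817035e+00, -1.30813400e-05,
        1.27857455e+00, -1.50009294e-01]), 'dq': array([-1.20961644e-03, -1.27478914e-03,  1.49773139e-03,  9.47567887e-04,
       -1.43412198e-03,  4.89154213e-05]), 'joint_efforts': array([-4.86613080e-04, -4.05989707e+01, -2.92619258e+01, -2.58078717e-04,
        5.74844235e-03, -2.04865501e-06]), 'eef_pos': array([0.27350827, 0.61639549, 0.2299451 ]), 'tcp_rot': array([ 2.07380061e-01,  9.78259760e-01, -1.09128316e-03, -4.02714047e-04]), 'contact_force': array([ 0.97574119,  0.62028682, -0.75505184]), 'wrist_torque': array([ 0.03061327, -0.00902469,  0.03164226]), 'finger_force': 0.0, 'opening': 1.0001293500069428}
scene [1.16237095 0.17412485 0.76711205] [-0.71531141 -0.25108466 -0.65213962]
side [ 0.05872175 -0.82581154  1.0756918 ] [ 0.3635805   0.62494485 -0.69083511]
{'fx': 328.7596547482469, 'fy': 328.7596547482469, 'cx': 277.46962886790004, 'cy': 204.34089714794456, 'k1': -0.01197477543425113, 'tool_from_camera': array([[ 4.73775220e-04, -9.59081409e-01, -2.83130051e-01,
         7.25768572e-02],
       [ 9.99999562e-01,  6.83016707e-04, -6.40319220e-04,
         5.56255277e-04],
       [ 8.07500815e-04, -2.83129624e-01,  9.59081313e-01,
        -1.42806676e-01],
       [ 0.00000000e+00,  0.00000000e+00,  0.00000000e+00,
         1.00000000e+00]])}
```

View pics/scene0.png

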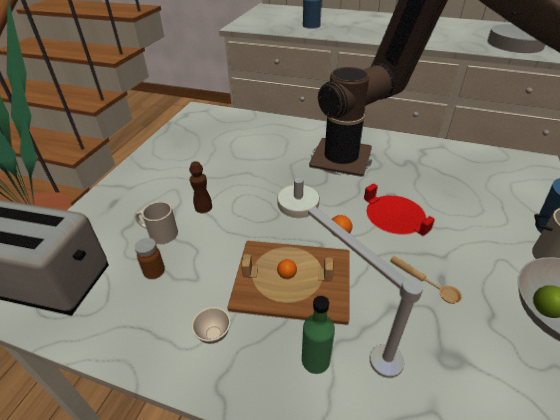

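View pics/side0.png

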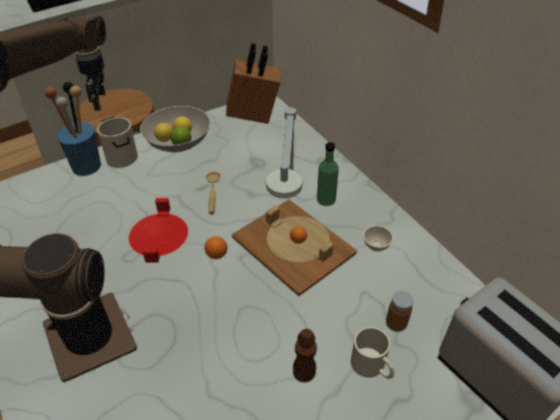

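Scene: board around (293,280) holding the pale dish with ears at (247,265) and (328,269) and a clementine at (287,269). The red look-alike dish is at (397,213) and the loose clementine at (340,225). The knob is at (298,185), the hub at (410,290) and the foot at (388,360). Side: dish at (298,238), ears at (273,215) and (326,251).

```bash
python3 - <<'E'
from h import *
np.set_printoptions(precision=4,suppress=True)
ft=plane('scene',388,360,0.005); hub=plane('scene',411,288,.258); kn=plane('scene',298.5,180,.245+.03)
print('foot',ft,'hub',hub,'knob~',kn)
for P in(ft,hub,kn): print(proj('side',P))
S=cv2.imread('pics/scene0.png');D=cv2.imread('pics/side0.png')
def blobs(im,lo,hi,box,mn=30):
    x0,y0,x1,y1=box; m=cv2.inRange(cv2.cvtColor(im,cv2.COLOR_BGR2HSV),lo,hi); k=np.zeros_like(m);k[y0:y1,x0:x1]=m[y0:y1,x0:x1]
    n,l,s,c=cv2.connectedComponentsWithStats(k)
    return [(s[i],c[i].round(1)) for i in range(1,n) if s[i,4]>mn]
for n,im in(('scene',S),('side',D)):
    print(n,'orange',blobs(im,(4,180,120),(16,255,255),(180,160,420,330),60))
# two-view
def t(a,b,l): print(l,*tri(ray('scene',*a),ray('side',*b)))
t((287,268.5),(298.5,233.5),'fruit'); t((341,225),(215.5,247),'other')
t((247,265),(326,251),'earA?');t((328.5,268.5),(273,215),'ear2')
# board corners
for c,z in(((244,243),.018),((351,250),.018),((350,316),.018),((234,308),.018)): print('sc corner',plane('scene',*c,z))
for c in((290,202),(355,250),(301,290),(233,237)): print('side corner',plane('side',*c,.018))
A=cv2.resize(S[170:390,190:470],None,fx=2.8,fy=2.7,interpolation=2); cv2.imwrite('pics/cropS.png',A[:600,:800])
A=cv2.resize(D[90:310,200:420],None,fx=2.7,fy=2.7,interpolation=2); cv2.imwrite('pics/cropD.png',A)
E
```

```text
foot [0.7266 0.252  0.005 ] hub [0.7353 0.2471 0.258 ] knob~ [ 0.5323 -0.005   0.275 ]
[288.403  177.2333]
[292.4515 109.5961]
[275.8588 177.4336]
scene orange [(array([332, 215,  20,  17, 180], dtype=int32), array([343., 222.])), (array([278, 259,  19,  17, 242], dtype=int32), array([286.8, 267.3]))]
side orange [(array([291, 227,  15,  11, 122], dtype=int32), array([298.2, 232. ])), (array([206, 237,  20,  14, 210], dtype=int32), array([215.4, 244.1]))]
fruit [ 0.5965 -0.0114  0.0535] 0.0011420713051329186
other [0.3878 0.0778 0.0337] 0.0025680894110755156
earA? [ 0.621  -0.1057  0.0591] 0.0026377563935716147
ear2 [0.5708 0.0832 0.0582] 0.0033942584901003117
sc corner [ 0.5192 -0.1583  0.018 ]
sc corner [0.456  0.1215 0.018 ]
sc corner [0.6553 0.157  0.018 ]
sc corner [ 0.717  -0.1003  0.018 ]
side corner [0.663 0.139 0.018]
side corner [ 0.7142 -0.1157  0.018 ]
side corner [ 0.5154 -0.1545  0.018 ]
side corner [0.4518 0.0989 0.018 ]
```

View pics/cropS.png

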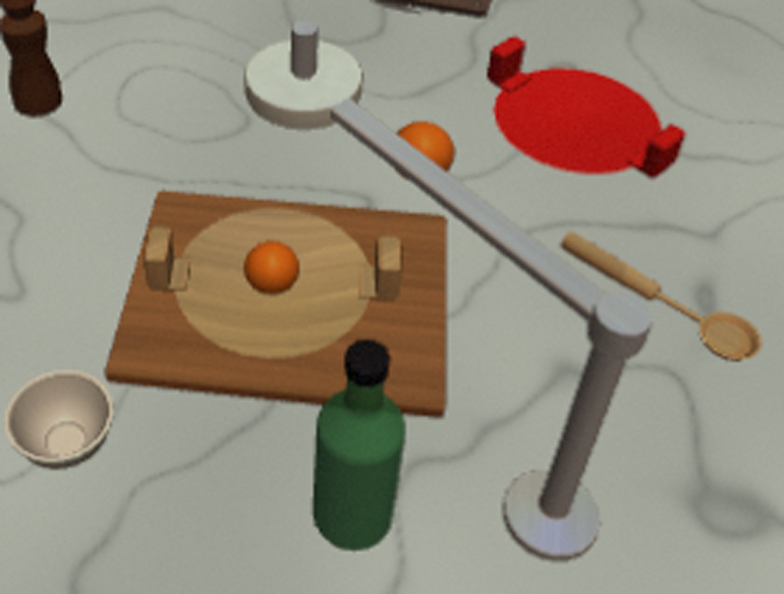

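View pics/cropD.png

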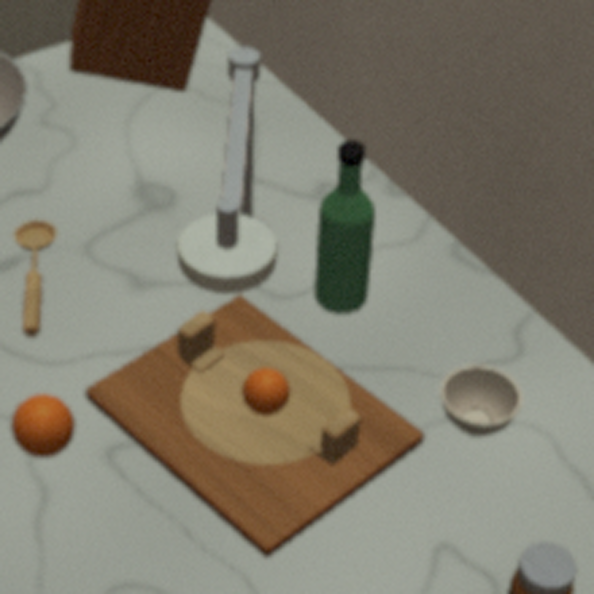

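Choosing the dish: the pale one on the board at scene (287,275), not the red one at (397,213). The smaller clementine is the one in the dish at (287,268); the larger one is loose at (341,225). Both crops confirm this. Next I measure the knob and the centres more precisely.

```bash
cat >> h.py <<'E'
np.set_printoptions(precision=4,suppress=True)
def to(P,yaz=None):
    s=get_state(); Rt=R.from_quat(s['tcp_rot']); y=Rt.as_matrix()[:,1]; a=np.degrees(np.arctan2(y[1],y[0]))
    print('t',round(s['time'],2),'tcp',s['eef_pos'],'yaz',round(a,2),'q',s['qpos'],'F',s['contact_force'],'ff',s['finger_force'],'op',round(s['opening'],3))
    print('tilt z',Rt.as_matrix()[:,2])
    if P is not None: print('tool shift',Rt.inv().apply(np.array(P)-s['eef_pos']))
    if yaz is not None: print('turn z rad',np.radians(-(yaz-a)))
E
python3 - <<'E'
from h import *
k,e=tri(ray('scene',299,189),ray('side',284.4,174)); print('knob',k,e)
h,e=tri(ray('scene',411,288),ray('side',290.5,109.5)); print('hubtop',h,e)
print('dist',np.linalg.norm((k-h)[:2]), 'head az',np.degrees(np.arctan2(*(k-h)[1::-1])))
hd=plane('scene',298.5,197,.257);print('head top',hd)
b=np.array([.587,-.0015]); bd=np.array([k[0],k[1]]); print('d',np.linalg.norm(bd-b))
for n,c in(('mill',(202,210)),('oil',(317,362)),('jar',(152,273)),('mug',(160,238))): print(n,plane('scene',*c,0))
# dish colour mask -> centre
S=cv2.imread('pics/scene0.png');print('dish',plane('scene',288,273,.036))
D=cv2.imread('pics/side0.png');print(plane('side',298.5,239,.036))
to([k[0],k[1],.36],105)
E
```

```text
knob [0.5584 0.0022 0.2706] 0.003906338484888277
hubtop [0.7321 0.249  0.2566] 0.00454852257914515
dist 0.3018138567583774 head az -125.12586202211043
head top [0.5661 0.0054 0.257 ]
d 0.028796393691847357
mill [ 0.415  -0.3427  0.    ]
oil [0.7739 0.1122 0.    ]
jar [ 0.6757 -0.3515  0.    ]
mug [ 0.5592 -0.4007  0.    ]
dish [ 0.5948 -0.0089  0.036 ]
[ 0.595  -0.0155  0.036 ]
t 0.15 tcp [0.2736 0.6165 0.2302] yaz 66.06 q [ 1.003   0.287   1.5779 -0.      1.2786 -0.15  ] F [0.4834 0.1728 0.6402] ff 0.0 op 0.998
tilt z [-0.001  -0.0016 -1.    ]
tool shift [-0.5096 -0.4461 -0.1291]
turn z rad -0.6796147304902849
```

>>> move_arm(
  moves=[
    [1,[0,0,-0.022],[0,0,-0.113]],
    [1,[0,0,-0.022],[0,0,-0.113]],
    [1,[0,0,-0.022],[0,0,-0.113]],
    [1,[0,0,-0.022],[0,0,-0.113]],
    [1,[0,0,-0.022],[0,0,-0.113]],
    [1,[0,0,-0.022],[0,0,-0.113]],
    [1,[-0.006,-0.036,0],[0,0,0]],
    [1,[-0.006,-0.036,0],[0,0,0]],
    [1,[-0.006,-0.036,0],[0,0,0]],
    [1,[-0.006,-0.036,0],[0,0,0]],
  ],
  grip_force=25,
)

```text
time: 0.98
eef_pos: [0.3342, 0.4826, 0.3629]
tcp_rot: [-0.13, 0.991, -0.0, -0.0]
contact_force: [0.5, -0.1, 1.2]
opening: 1.002
finger_force: 0.0
```

>>> move_arm(
  moves=[
    [0.6,[-0.006,-0.036,0],[0,0,0]],
    [0.6,[-0.006,-0.036,0],[0,0,0]],
    [0.6,[-0.006,-0.036,0],[0,0,0]],
    [0.6,[-0.006,-0.036,0],[0,0,0]],
    [0.6,[-0.006,-0.036,0],[0,0,0]],
    [0.6,[-0.006,-0.036,0],[0,0,0]],
    [0.6,[-0.006,-0.036,0],[0,0,0]],
    [0.6,[-0.006,-0.036,0],[0,0,0]],
    [0.6,[-0.006,-0.036,0],[0,0,0]],
    [0.6,[0,0,0],[0,0,0]],
  ],
)

```text
time: 1.82
eef_pos: [0.4715, 0.1799, 0.3627]
tcp_rot: [-0.126, 0.992, -0.001, -0.0]
contact_force: [-1.3, 0.1, 0.6]
opening: 0.601
finger_force: 0.0
```

```bash
python3 - <<'E'
from h import *
to([.558,.002,.36],105)
st=get_state(); im=snap('wrist','w1.png')
print(proj('wrist',[.558,.002,.292],st))
E
```

```text
t 1.82 tcp [0.4715 0.1799 0.3627] yaz 104.53 q [ 0.1646 -0.169   1.8175 -0.0028  1.4935 -1.6596] F [-1.3359  0.1099  0.6359] ff 0.0 op 0.601
tilt z [ 0.0001 -0.0028 -1.    ]
tool shift [-0.0392 -0.1939  0.0032]
turn z rad -0.008209318813749917
[  9.9289 267.8153]
```

View pics/w1.png

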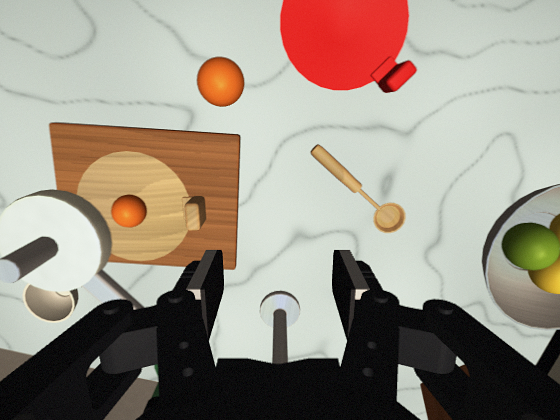

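Wrist view: the knob top is at (8,266), about where I predicted (10,268), so the knob position holds. Now I move above it.

>>> move_arm(
  moves=[
    [0.6,[-0.0065,-0.032,0],[0,0,0]],
    [0.6,[-0.0065,-0.032,0],[0,0,0]],
    [0.6,[-0.0065,-0.032,0],[0,0,0]],
    [0.6,[-0.0065,-0.032,0],[0,0,0]],
    [0.6,[-0.0065,-0.032,0],[0,0,0]],
    [0.6,[-0.0065,-0.032,0],[0,0,0]],
    [0.6,[0,0,0],[0,0,0]],
    [0.6,[0,0,0],[0,0,0]],
    [0.6,[0,0,0],[0,0,0]],
    [0.6,[0,0,0],[0,0,0]],
  ],
)

```text
time: 2.7
eef_pos: [0.5563, 0.0109, 0.3634]
tcp_rot: [-0.131, 0.991, 0.0, -0.0]
contact_force: [0.7, 0.6, -0.6]
opening: 0.6
finger_force: 0.0
```

```bash
python3 - <<'E'
from h import *
to([.558,.002,.26],105)
st=get_state(); im=snap('wrist','w2.png')
print(proj('wrist',[.558,.002,.292],st))
E
```

```text
t 2.7 tcp [0.5563 0.0109 0.3634] yaz 105.02 q [-0.163  -0.0482  1.7058  0.0005  1.4843 -1.996 ] F [ 0.7013  0.6328 -0.6109] ff 0.0 op 0.6
tilt z [-0.0001  0.0005 -1.    ]
tool shift [ 0.0007 -0.0091  0.1034]
turn z rad 0.0003517200836514696
[263.2524 215.9824]
```

View pics/w2.png

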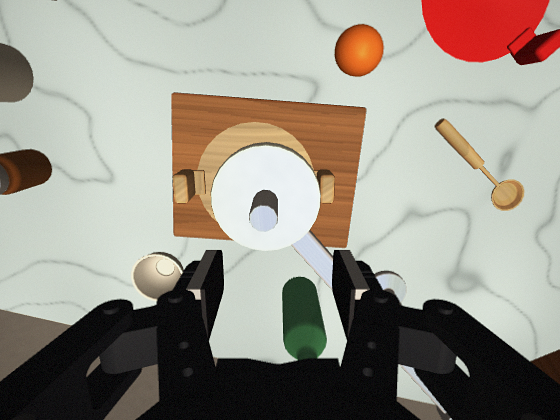

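Knob top at (263,217), predicted (263,216). Descending on the knob and closing.

>>> move_arm(
  moves=[
    [0.6,[0,-0.009,0.01],[0,0,0]],
    [0.6,[0,0,0.02],[0,0,0]],
    [0.6,[0,0,0.02],[0,0,0]],
    [0.6,[0,0,0.02],[0,0,0]],
    [0.6,[0,0,0.02],[0,0,0]],
    [0.6,[0,0,0.012],[0,0,0]],
    [0.6,[0,0,0],[0,0,0]],
    [0.2,[0,0,0],[0,0,0]],
    [0.1,[0,0,0],[0,0,0]],
    [0,[0,0,0],[0,0,0]],
  ],
  grip_force=20,
)

```text
time: 3.58
eef_pos: [0.56, 0.0007, 0.2632]
tcp_rot: [-0.13, 0.992, -0.0, 0.002]
contact_force: [0.7, 0.8, 0.0]
opening: 0.225
finger_force: 20.8
```

>>> move_arm(
  moves=[
    [0,[0,0,0],[0,0,0]],
    [0,[0,0,0],[0,0,0]],
    [0,[0,0,0],[0,0,0]],
    [0,[0,0,0],[0,0,0]],
    [0,[0,0,0],[0,0,0]],
    [0,[0,0,0],[0,0,0]],
    [0,[0,0,0],[0,0,0]],
    [0,[0,0,0],[0,0,0]],
    [0,[0,0,0],[0,0,0]],
    [0,[0,0,0],[0,0,0]],
  ],
)

```text
time: 4.42
eef_pos: [0.56, 0.0007, 0.2632]
tcp_rot: [-0.13, 0.992, -0.0, 0.002]
contact_force: [1.7, 2.7, 6.6]
opening: 0.225
finger_force: 21.3
```

```bash
python3 - <<'E'
from h import *
to(None)
s=get_state(); p=s['eef_pos']; h=np.array([.7321,.249]); v=p[:2]-h; r=np.linalg.norm(v); a0=np.arctan2(v[1],v[0]); print('r',r,np.degrees(a0))
Rt=R.from_quat(s['tcp_rot']); prev=p[:2]; 
u=v/r; hh=p[:2]-u*.300
for i in range(1,21):
    a=a0-i*.058; q=hh+.300*np.array([np.cos(a),np.sin(a)])
    print(i,q,np.linalg.norm(q-[.586,-.001]).round(3),np.hypot(*q).round(3),Rt.inv().apply([*(q-prev),0])[:2]); prev=q
E
```

```text
t 4.42 tcp [0.56   0.0007 0.2632] yaz 104.92 q [-0.1802  0.007   1.8306  0.0007  1.3004 -2.0116] F [1.6975 2.6973 6.5814] ff 21.277427673339844 op 0.225
tilt z [ 0.0037  0.     -1.    ]
r 0.30210917240797763 -124.72361033259038
1 [0.546 0.011] 0.042 0.546 [0.0109 0.0136]
2 [0.5326 0.0221] 0.058 0.533 [0.0101 0.0142]
3 [0.5199 0.034 ] 0.075 0.521 [0.0092 0.0147]
4 [0.5079 0.0466] 0.091 0.51 [0.0084 0.0153]
5 [0.4966 0.0599] 0.108 0.5 [0.0075 0.0157]
6 [0.4862 0.0737] 0.125 0.492 [0.0065 0.0161]
7 [0.4765 0.0882] 0.141 0.485 [0.0056 0.0165]
8 [0.4677 0.1032] 0.158 0.479 [0.0046 0.0168]
9 [0.4598 0.1187] 0.174 0.475 [0.0037 0.017 ]
10 [0.4528 0.1347] 0.19 0.472 [0.0027 0.0172]
11 [0.4468 0.151 ] 0.206 0.472 [0.0017 0.0173]
12 [0.4417 0.1676] 0.222 0.472 [0.0007 0.0174]
13 [0.4375 0.1845] 0.238 0.475 [-0.0004  0.0174]
14 [0.4344 0.2016] 0.253 0.479 [-0.0014  0.0173]
15 [0.4322 0.2189] 0.268 0.485 [-0.0024  0.0172]
16 [0.4311 0.2362] 0.283 0.492 [-0.0034  0.0171]
17 [0.431  0.2536] 0.298 0.5 [-0.0043  0.0168]
18 [0.4318 0.271 ] 0.313 0.51 [-0.0053  0.0166]
19 [0.4337 0.2883] 0.327 0.521 [-0.0063  0.0162]
20 [0.4366 0.3055] 0.341 0.533 [-0.0072  0.0158]
```

>>> move_arm(
  moves=[
    [0,[0.0109,0.0136,0],[0,0,0]],
    [0,[0.0101,0.0142,0],[0,0,0]],
    [0,[0.0092,0.0147,0],[0,0,0]],
    [0,[0.0084,0.0153,0],[0,0,0]],
    [0,[0.0075,0.0157,0],[0,0,0]],
    [0,[0.0065,0.0161,0],[0,0,0]],
    [0,[0.0056,0.0165,0],[0,0,0]],
    [0,[0.0046,0.0168,0],[0,0,0]],
    [0,[0.0037,0.017,0],[0,0,0]],
    [0,[0.0027,0.0172,0],[0,0,0]],
  ],
)

```text
time: 5.25
eef_pos: [0.4509, 0.1339, 0.2626]
tcp_rot: [-0.129, 0.992, -0.001, -0.001]
contact_force: [-4.4, -3.1, 6.5]
opening: 0.23
finger_force: 21.9
```

```bash
python3 -c "
from h import *
to([.4528,.1347,.2632],105)"
```

```text
t 5.25 tcp [0.4509 0.1339 0.2626] yaz 104.81 q [ 0.0742 -0.2036  2.0256 -0.0031  1.3207 -1.7543] F [-4.3877 -3.0743  6.4928] ff 21.895481050014496 op 0.23
tilt z [-0.0009 -0.0031 -1.    ]
tool shift [-0.0021  0.0003 -0.0006]
turn z rad -0.0033483204519075475
```

>>> move_arm(
  moves=[
    [0,[0.001,0.0173,0],[0,0,0]],
    [0,[0.0005,0.0174,0],[0,0,0]],
    [0,[-0.0005,0.0174,0],[0,0,0]],
    [0,[-0.0015,0.0173,0],[0,0,0]],
    [0,[-0.0025,0.0172,0],[0,0,0]],
    [0,[-0.0035,0.0171,0],[0,0,0]],
    [0,[-0.0045,0.0168,0],[0,0,0]],
    [0,[-0.0055,0.0166,0],[0,0,0]],
    [0,[-0.0065,0.0162,0],[0,0,0]],
    [0,[-0.0072,0.0158,0],[0,0,0]],
  ],
)

```text
time: 6.08
eef_pos: [0.4375, 0.3061, 0.2623]
tcp_rot: [-0.129, 0.992, -0.001, 0.0]
contact_force: [-2.5, -1.7, 6.1]
opening: 0.229
finger_force: 22.0
```

>>> move_arm(
  moves=[
    [0,[0,0,0],[0,0,0]],
    [0,[0,0,0],[0,0,0]],
    [0,[0,0,0],[0,0,0]],
    [0.6,[0,0,0],[0,0,0]],
    [0.6,[0,0,0],[0,0,0]],
    [0.6,[0,0,0],[0,0,0]],
    [0.6,[0,0,-0.02],[0,0,0]],
    [0.6,[0,0,-0.03],[0,0,0]],
    [0.6,[0,0,-0.03],[0,0,0]],
    [0.6,[0,0,-0.02],[0,0,0]],
  ],
)

```text
time: 6.92
eef_pos: [0.4378, 0.3055, 0.3637]
tcp_rot: [-0.13, 0.992, 0.0, 0.001]
contact_force: [0.7, -0.4, -0.0]
opening: 0.598
finger_force: 0.0
```

```bash
python3 - <<'E'
from h import *
a=snap('scene','s3.png'); b=snap('side','d3.png')
cv2.imwrite('pics/both3.png',cv2.resize(np.vstack([a,b])[:,:,::-1],(440,600)))
to([.5695,.085,.36],105)
E
```

```text
t 7.02 tcp [0.4388 0.306  0.3659] yaz 104.89 q [ 0.4194 -0.1033  1.7531 -0.0004  1.4838 -1.4113] F [ 0.4919 -0.2894  1.1469] ff 0.0 op 0.601
tilt z [ 0.0074  0.0028 -1.    ]
tool shift [-0.0694 -0.2472  0.0063]
turn z rad -0.0018689613165769796
```

View pics/both3.png

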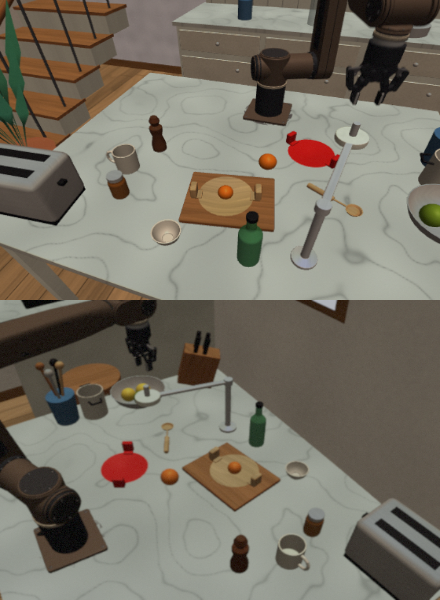

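The lamp is now well clear, with the head near scene (352,135 of the half-size view). The dish and other things look undisturbed. Now above the right-hand (-y) ear.

>>> move_arm(
  moves=[
    [0.8,[-0.0058,-0.037,0],[0,0,0]],
    [0.8,[-0.0058,-0.037,0],[0,0,0]],
    [0.8,[-0.0058,-0.037,0],[0,0,0]],
    [0.8,[-0.0058,-0.037,0],[0,0,0]],
    [0.8,[-0.0058,-0.037,0],[0,0,0]],
    [0.8,[-0.0058,-0.037,0],[0,0,0]],
    [0.8,[-0.0058,-0.037,0],[0,0,0]],
    [0.8,[-0.0058,-0.037,0],[0,0,0]],
    [0.8,[-0.0058,-0.037,0],[0,0,0]],
    [0.8,[-0.0058,-0.037,0],[0,0,0]],
  ],
)

```text
time: 7.85
eef_pos: [0.5884, -0.0389, 0.3589]
tcp_rot: [-0.129, 0.992, 0.001, -0.002]
contact_force: [0.5, 0.7, 0.9]
opening: 0.8
finger_force: 0.0
```

>>> move_arm(
  moves=[
    [0.8,[-0.0055,-0.037,0],[0,0,0]],
    [0.8,[-0.0055,-0.037,0.02],[0,0,0]],
    [0.8,[0,0,0.035],[0,0,0]],
    [0.8,[0,0,0.035],[0,0,0]],
    [0.8,[0,0,0.03],[0,0,0]],
    [0.8,[0,0,0.02],[0,0,0]],
    [0.8,[0,0,0],[0,0,0]],
    [0.8,[0,0,0],[0,0,0]],
    [0.8,[0,0,0],[0,0,0]],
    [0.8,[0,0,0],[0,0,0]],
  ],
)

```text
time: 8.68
eef_pos: [0.6191, -0.1053, 0.2241]
tcp_rot: [-0.13, 0.992, -0.001, 0.002]
contact_force: [0.4, -0.1, 0.9]
opening: 0.799
finger_force: 0.0
```

```bash
python3 - <<'E'
from h import *
to([.621,-.106,.2],105)
st=get_state(); im=snap('wrist','w4.png')
for P in([.621,-.106,.082],[.571,.083,.082],[.596,-.011,.051]): print(proj('wrist',P,st))
E
```

```text
t 8.68 tcp [ 0.6191 -0.1053  0.2241] yaz 104.92 q [-0.3297  0.1881  1.7073 -0.0001  1.2423 -2.1609] F [ 0.4425 -0.0837  0.9302] ff 0.0 op 0.799
tilt z [ 0.0037 -0.0013 -1.    ]
tool shift [-0.0015 -0.0011  0.0241]
turn z rad -0.0014577893200586035
[275.7644 192.8816]
[493.5744 193.5723]
[375.7323 185.3709]
```

View pics/w4.png

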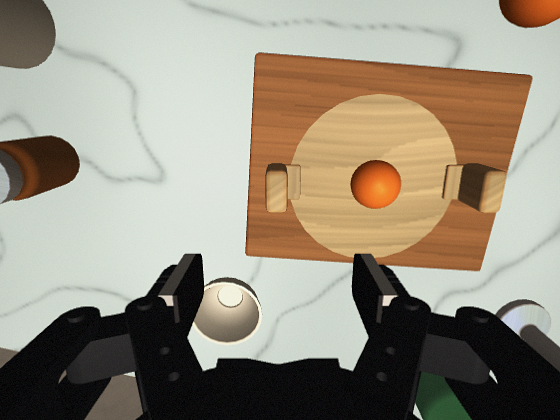

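The ear to hold is at (276,188) with its lower edge at v≈212; the free ear is at (490,190) and the fruit at (376,184). Refining from the edges.

```bash
python3 - <<'E'
from h import *
st=get_state(); Rt=R.from_quat(st['tcp_rot'])
im=cv2.imread('pics/w4.png')
cv2.imwrite('pics/c4.png',np.hstack([cv2.resize(im[150:225,250:310],(480,600),interpolation=2),cv2.resize(im[150:225,475:515],(320,600),interpolation=2)]))
f=lambda u,v,z:Rt.inv().apply(plane('wrist',u,v,z,st)-st['eef_pos'])
print('L far edge',f(277,212,.082),'u edges',f(267,205,.082),f(287,205,.082)); print('R far',f(492,212,.082)); print('fruit',f(376,184,.051))
for P in([.621,-.106],[.571,.083]):
  pass
for x in(.02,-.02): print([proj('wrist',st['eef_pos']+Rt.apply([x,0,st['eef_pos'][2]-z]),st) for z in(.082,.036)])
E
```

```text
L far edge [-0.0192  0.0002  0.1423] u edges [-0.0125 -0.0088  0.1423] [-0.0125  0.0093  0.1423]
R far [-0.0189  0.1965  0.1419]
fruit [-0.      0.0976  0.173 ]
[array([276.7437, 169.4408]), array([276.8775, 161.2194])]
[array([276.7501, 212.8765]), array([276.8786, 199.3429])]
```

View pics/c4.png

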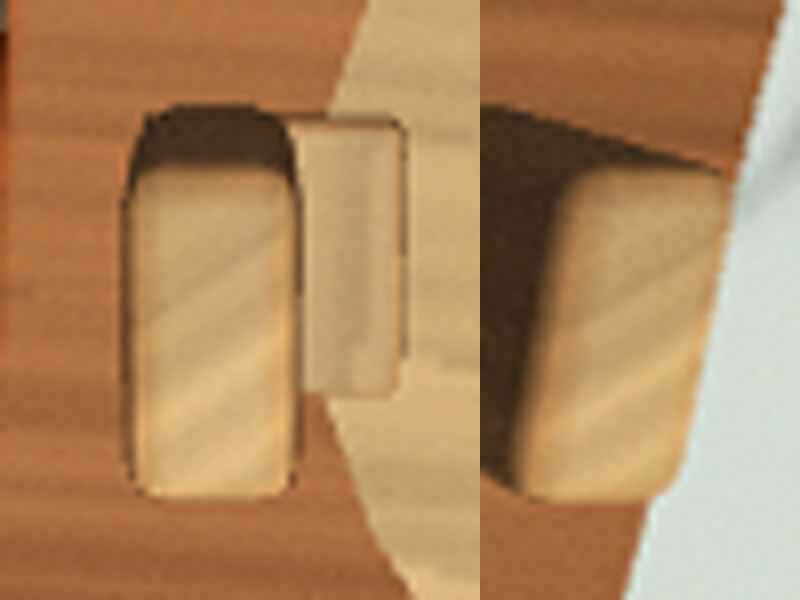

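Top face spans v 170–212, centred on the tool to within 1 mm, with the yaw aligned. Descending 0.176 m and gripping.

>>> move_arm(
  moves=[
    [0.8,[0,0,0.02],[0,0,0]],
    [0.8,[0,0,0.025],[0,0,0]],
    [0.8,[0,0,0.025],[0,0,0]],
    [0.8,[0,0,0.025],[0,0,0]],
    [0.8,[0,0,0.02],[0,0,0]],
    [0.8,[0,0,0.02],[0,0,0]],
    [0.8,[0,0,0.02],[0,0,0]],
    [0.8,[0,0,0.015],[0,0,0]],
    [0.8,[0,0,0.006],[0,0,0]],
    [0.8,[0,0,0],[0,0,0]],
  ],
)

```text
time: 9.57
eef_pos: [0.6178, -0.1048, 0.0451]
tcp_rot: [-0.13, 0.992, 0.0, -0.001]
contact_force: [0.0, -0.6, -0.4]
opening: 0.797
finger_force: 0.0
```

>>> move_arm(
  moves=[
    [0.6,[0,0,0],[0,0,0]],
    [0.45,[0,0,0],[0,0,0]],
    [0.38,[0,0,0],[0,0,0]],
    [0.34,[0,0,0],[0,0,0]],
    [0.31,[0,0,0],[0,0,0]],
    [0.29,[0,0,0],[0,0,0]],
    [0.27,[0,0,0],[0,0,0]],
    [0.25,[0,0,0],[0,0,0]],
    [0.23,[0,0,0],[0,0,0]],
    [0.21,[0,0,0],[0,0,0]],
  ],
  grip_force=30,
)

```text
time: 10.4
eef_pos: [0.6186, -0.1056, 0.0463]
tcp_rot: [-0.13, 0.992, -0.001, 0.001]
contact_force: [0.7, -3.3, 1.8]
opening: 0.227
finger_force: 30.4
```

```bash
python3 -c "
from h import *
to([.6205,-.1055,.048],105)"
```

```text
t 10.4 tcp [ 0.6186 -0.1056  0.0463] yaz 104.91 q [-0.3303  0.391   1.8106 -0.0007  0.9386 -2.1609] F [ 0.7109 -3.3196  1.8152] ff 30.410247445106506 op 0.227
tilt z [ 0.0012 -0.001  -1.    ]
tool shift [-0.0019 -0.0004 -0.0017]
turn z rad -0.00148946552241798
```

Gripped. Raising the grip force, then lifting smoothly.

>>> move_arm(
  moves=[
    [0,[0,0,0],[0,0,0]],
    [0,[0,0,0],[0,0,0]],
    [0,[0,0,0],[0,0,0]],
    [0,[0,0,0],[0,0,0]],
    [0,[0,0,-0.001],[0,0,0]],
    [0,[0,0,-0.001],[0,0,0]],
    [0,[0,0,-0.002],[0,0,0]],
    [0,[0,0,-0.002],[0,0,0]],
    [0,[0,0,-0.003],[0,0,0]],
    [0,[0,0,-0.003],[0,0,0]],
  ],
  grip_force=80,
)

```text
time: 11.23
eef_pos: [0.6174, -0.1044, 0.057]
tcp_rot: [-0.13, 0.992, 0.001, -0.001]
contact_force: [-0.5, 0.6, -2.0]
opening: 0.225
finger_force: 78.0
```

>>> move_arm(
  moves=[
    [0,[0,0,-0.003],[0,0,0]],
    [0,[0,0,-0.003],[0,0,0]],
    [0,[0,0,-0.003],[0,0,0]],
    [0,[0,0,-0.003],[0,0,0]],
    [0,[0,0,-0.003],[0,0,0]],
    [0,[0,0,-0.003],[0,0,0]],
    [0,[0,0,-0.003],[0,0,0]],
    [0,[0,0,-0.002],[0,0,0]],
    [0,[0,0,-0.001],[0,0,0]],
    [0,[0,0,0],[0,0,0]],
  ],
)

```text
time: 12.07
eef_pos: [0.6182, -0.105, 0.0821]
tcp_rot: [-0.13, 0.992, -0.0, 0.0]
contact_force: [-0.2, 0.7, -2.6]
opening: 0.223
finger_force: 78.0
```

```bash
python3 - <<'E'
from h import *
to(None); st=get_state()
a=snap('wrist','w5.png'); b=snap('side','d5.png')
cv2.imwrite('pics/both5.png',cv2.resize(np.vstack([a,b])[:,:,::-1],(440,600)))
Rt=R.from_quat(st['tcp_rot'])
for off in([0,0.098,.01],[0,.196,-.016+.0]): print(proj('wrist',st['eef_pos']+Rt.apply(off),st))
m=cv2.inRange(cv2.cvtColor(a,cv2.COLOR_RGB2HSV),(4,180,100),(16,255,255)); m[:, :300]=0; m[:120]=0
print(cv2.boundingRect(m), cv2.moments(m,True)['m10']/max(1,m.sum()/255),cv2.moments(m,True)['m01']/max(1,m.sum()/255))
E
```

```text
t 12.07 tcp [ 0.6182 -0.105   0.0821] yaz 104.91 q [-0.3299  0.3407  1.8005 -0.      0.9998 -2.1609] F [-0.193   0.6839 -2.6377] ff 78.04614901542664 op 0.223
tilt z [ 0.0006 -0.0002 -1.    ]
[468.2085 255.4002]
[719.2831 280.0335]
(428, 221, 120, 104) 491.39805488016674 276.0451545675582
```

View pics/both5.png

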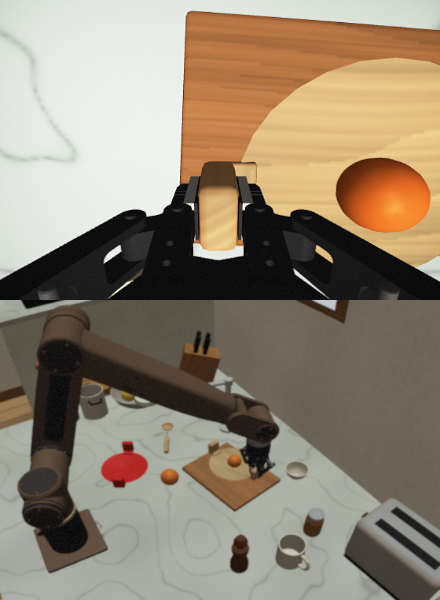

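Dish lifted level by the ear, fruit still in the middle. The rest of the lift follows.

>>> move_arm(
  moves=[
    [0,[0,0,-0.003],[0,0,0]],
    [0,[0,0,-0.005],[0,0,0]],
    [0,[0,0,-0.007],[0,0,0]],
    [0,[0,0,-0.009],[0,0,0]],
    [0,[0,0,-0.01],[0,0,0]],
    [0,[0,0,-0.01],[0,0,0]],
    [0,[0,0,-0.008],[0,0,0]],
    [0,[0,0,-0.006],[0,0,0]],
    [0,[0,0,-0.004],[0,0,0]],
    [0,[0,0,-0.002],[0,0,0]],
  ],
)

```text
time: 13.0
eef_pos: [0.6184, -0.1051, 0.1467]
tcp_rot: [-0.13, 0.992, -0.0, 0.001]
contact_force: [0.5, -0.7, -2.7]
opening: 0.225
finger_force: 78.1
```

```bash
python3 - <<'E'
from h import *
to(None); st=get_state()
a=snap('wrist','w6.png'); Rt=R.from_quat(st['tcp_rot'])
m=cv2.inRange(cv2.cvtColor(a,cv2.COLOR_RGB2HSV),(4,180,100),(16,255,255)); m[:, :300]=0; m[:120]=0
x,y,w,h=cv2.boundingRect(m); print(x,y,w,h)
# fruit silhouette predicted if centred
ang=np.linspace(0,2*np.pi,60); c=st['eef_pos']+Rt.apply([0,.098,-.005])
pts=np.array([proj('wrist',c+.024*np.array([np.cos(t)*np.cos(p),np.sin(t)*np.cos(p),np.sin(p)]),st) for t in ang for p in np.linspace(-1.5,1.5,15)])
print('pred bbox',pts.min(0),pts.max(0))
# plan: rotate about dish axis while moving to board centre; steps
sc=cv2.cvtColor(cv2.imread('pics/s3.png'),cv2.COLOR_BGR2HSV)
c=st['eef_pos'][:2]+Rt.apply([0,.098,0])[:2]; print('dish axis',c)
E
```

```text
t 13.0 tcp [ 0.6184 -0.1051  0.1467] yaz 104.91 q [-0.3299  0.2618  1.7681 -0.      1.1104 -2.1608] F [ 0.4742 -0.6543 -2.7329] ff 78.11269283294678 op 0.225
tilt z [ 0.0012 -0.0004 -1.    ]
428 221 120 105
pred bbox [429.6   218.005] [552.192  323.8172]
dish axis [ 0.5932 -0.0104]
```

```bash
python3 - <<'E'
from h import *
Rm=R.from_quat([-.13,.992,-.001,.002]); st=dict(eef_pos=np.array([.6191,-.1053,.2241]),tcp_rot=Rm.as_quat())
im=cv2.imread('pics/w4.png'); H=cv2.cvtColor(im,cv2.COLOR_BGR2HSV)
m=cv2.inRange(H,(3,90,40),(25,255,255)); m[:, :230]=0; m[:40]=0; m[285:]=0; m[:60,480:]=0
m=cv2.morphologyEx(m,cv2.MORPH_OPEN,np.ones((5,5))); c=max(cv2.findContours(m,0,1)[0],key=cv2.contourArea)
q=cv2.approxPolyDP(cv2.convexHull(c),12,True)[:,0]; print(q)
P=np.array([plane('wrist',*p,.018,st) for p in q]); print(P, P.mean(0))
for i in range(len(P)):
    d=P[(i+1)%len(P)]-P[i]; print(np.hypot(*d[:2]),np.degrees(np.arctan2(d[1],d[0])))
E
```

```text
[[256  54]
 [531  76]
 [479 270]
 [247 255]]
[[ 0.507  -0.1569  0.018 ]
 [ 0.455   0.1126  0.018 ]
 [ 0.666   0.1536  0.018 ]
 [ 0.718  -0.1154  0.018 ]] [ 0.5865 -0.0015  0.018 ]
0.27439674609440534 100.91320264325931
0.21495477391112547 11.001749995253702
0.27397302718180017 -79.06932968440783
0.21503937160319891 -168.88538404240117
```

>>> move_arm(
  moves=[
    [0,[0.001,0,0],[0,0,0.01]],
    [0,[0.002,0,0],[0,0,0.02]],
    [0,[0.0029,0,0],[0,0,0.03]],
    [0,[0.0039,0.0001,0],[0,0,0.04]],
    [0,[0.0039,0.0001,0],[0,0,0.04]],
    [0,[0.0039,0.0001,0],[0,0,0.04]],
    [0,[0.0039,0.0001,0],[0,0,0.04]],
    [0,[0.0039,0.0001,0],[0,0,0.04]],
    [0,[0.0039,0.0001,0],[0,0,0.04]],
    [0,[0.0039,0.0001,0],[0,0,0.04]],
  ],
)

```text
time: 13.88
eef_pos: [0.5842, -0.1077, 0.1448]
tcp_rot: [0.041, 0.999, 0.0, -0.001]
contact_force: [0.5, 0.2, -2.8]
opening: 0.226
finger_force: 78.2
```

```bash
cat >> h.py <<'E'
def chk():
    to(None); st=get_state(); a=read_camera('wrist'); Rt=R.from_quat(st['tcp_rot'])
    m=cv2.inRange(cv2.cvtColor(a,cv2.COLOR_RGB2HSV),(4,180,100),(16,255,255)); m[:, :350]=0; m[:170]=0
    print('fruit bbox',cv2.boundingRect(m),'axis',st['eef_pos'][:2]+Rt.apply([0,.098,0])[:2])
E
python3 -c "
from h import *
chk()"
```

```text
t 13.88 tcp [ 0.5842 -0.1077  0.1448] yaz 85.25 q [-0.353   0.1966  1.8502 -0.0001  1.0967 -1.8409] F [ 0.4621  0.1885 -2.8063] ff 78.16608667373657 op 0.226
tilt z [-0.0019  0.0006 -1.    ]
fruit bbox (428, 221, 120, 104) axis [ 0.5923 -0.0101]
```

>>> move_arm(
  moves=[
    [0,[0.0039,0.0001,0],[0,0,0.04]],
    [0,[0.0039,0.0001,0],[0,0,0.04]],
    [0,[0.0039,0.0001,0],[0,0,0.04]],
    [0,[0.0039,0.0001,0],[0,0,0.04]],
    [0,[0.0039,0.0001,0],[0,0,0.04]],
    [0,[0.0039,0.0001,0],[0,0,0.04]],
    [0,[0.0039,0.0001,0],[0,0,0.04]],
    [0,[0.0039,0.0001,0],[0,0,0.04]],
    [0,[0.0039,0.0001,0],[0,0,0.04]],
    [0,[0.0039,0.0001,0],[0,0,0.04]],
  ],
)

```text
time: 14.77
eef_pos: [0.5472, -0.0967, 0.145]
tcp_rot: [0.239, 0.971, 0.0, -0.001]
contact_force: [0.0, 0.5, -2.6]
opening: 0.226
finger_force: 78.2
```

>>> move_arm(
  moves=[
    [0,[0.0039,0.0001,0],[0,0,0.04]],
    [0,[0.0039,0.0001,0],[0,0,0.04]],
    [0,[0.0039,0.0001,0],[0,0,0.04]],
    [0,[0.0039,0.0001,0],[0,0,0.04]],
    [0,[0.0039,0.0001,0],[0,0,0.04]],
    [0,[0.0039,0.0001,0],[0,0,0.04]],
    [0,[0.0039,0.0001,0],[0,0,0.04]],
    [0,[0.0039,0.0001,0],[0,0,0.04]],
    [0,[0.0039,0.0001,0],[0,0,0.04]],
    [0,[0.0039,0.0001,0],[0,0,0.04]],
  ],
)

```text
time: 15.6
eef_pos: [0.5171, -0.0721, 0.145]
tcp_rot: [0.427, 0.904, -0.0, -0.001]
contact_force: [0.4, -0.6, -2.1]
opening: 0.223
finger_force: 78.2
```

```bash
python3 -c "
from h import *
chk()"
```

```text
t 15.6 tcp [ 0.5171 -0.0721  0.145 ] yaz 39.48 q [-0.333   0.0406  2.0223  0.      1.0811 -1.022 ] F [ 0.4315 -0.6077 -2.1171] ff 78.16498875617981 op 0.223
tilt z [-0.0023  0.0008 -1.    ]
fruit bbox (428, 221, 120, 104) axis [ 0.5927 -0.0098]
```

>>> move_arm(
  moves=[
    [0,[0.0049,0,0],[0,0,0.04]],
    [0,[0.0049,0,0],[0,0,0.04]],
    [0,[0.0049,-0.0002,0],[0,0,0.04]],
    [0,[0.0049,-0.0002,0],[0,0,0.04]],
    [0,[0.0049,-0.0002,0],[0,0,0.04]],
    [0,[0.0049,-0.0002,0],[0,0,0.04]],
    [0,[0.0049,-0.0002,0],[0,0,0.04]],
    [0,[0.0049,0,0],[0,0,0.04]],
    [0,[0.0049,0,0],[0,0,0.04]],
    [0,[0.0049,0,0],[0,0,0.04]],
  ],
)

```text
time: 16.48
eef_pos: [0.4926, -0.0301, 0.1452]
tcp_rot: [0.598, 0.802, -0.0, -0.001]
contact_force: [-0.0, 0.2, -3.5]
opening: 0.223
finger_force: 78.2
```

>>> move_arm(
  moves=[
    [0,[0.0039,0.0001,0],[0,0,0.04]],
    [0,[0.0029,0,0],[0,0,0.03]],
    [0,[0.0018,0,0],[0,0,0.018]],
    [0,[0.0009,0,0],[0,0,0.009]],
    [0,[0,0,0],[0,0,0]],
    [0,[0,0,0],[0,0,0]],
    [0,[0,0,0],[0,0,0]],
    [0,[0,0,0],[0,0,0]],
    [0,[0,0,0],[0,0,0]],
    [0,[0,0,0],[0,0,0]],
  ],
)

```text
time: 17.32
eef_pos: [0.491, -0.0213, 0.1457]
tcp_rot: [0.635, 0.772, 0.0, 0.0]
contact_force: [-0.1, 0.0, -2.9]
opening: 0.218
finger_force: 78.2
```

>>> move_arm(
  moves=[
    [0,[0,0,0],[0,0,0]],
    [0,[0,0,0],[0,0,0]],
    [0,[0,0,0],[0,0,0]],
    [0,[0,0,0],[0,0,0]],
    [0,[0,0,0],[0,0,0]],
    [0,[0,0,0],[0,0,0]],
    [0,[0,0,0],[0,0,0]],
    [0,[0,0,0],[0,0,0]],
    [0,[0,0,0],[0,0,0]],
    [0,[0,0,0],[0,0,0]],
  ],
)

```text
time: 18.15
eef_pos: [0.491, -0.0212, 0.1457]
tcp_rot: [0.635, 0.772, -0.0, -0.0]
contact_force: [-0.5, 0.8, -2.9]
opening: 0.22
finger_force: 78.2
```

```bash
python3 -c "
from h import *
chk()
a=snap('scene','s7.png');b=snap('side','d7.png')
cv2.imwrite('pics/f7.png',np.hstack([cv2.resize(a[120:400,170:470],(400,373)),cv2.resize(b[80:360,150:450],(400,373))])[:,:,::-1])"
```

```text
t 18.15 tcp [ 0.491  -0.0212  0.1457] yaz 11.12 q [-0.25   -0.0321  2.0938 -0.      1.0799 -0.444 ] F [-0.5354  0.8166 -2.8961] ff 78.153315782547 op 0.22
tilt z [-0. -0. -1.]
fruit bbox (429, 221, 119, 105) axis [ 0.5871 -0.0023]
```

View pics/f7.png

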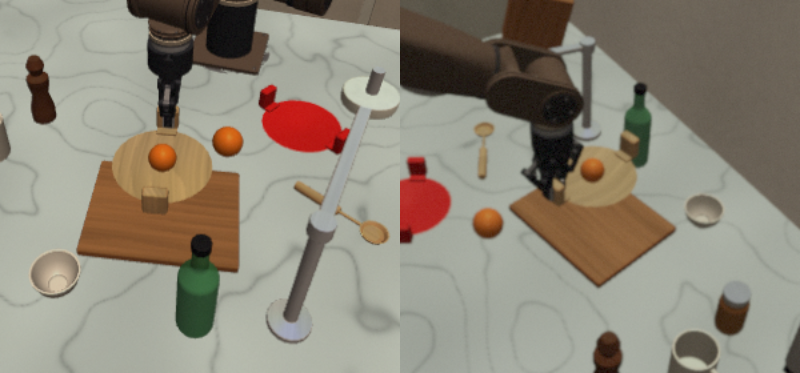

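Both views show the dish held level over the board's middle: held ear on the robot's side, free ear pointing away, fruit centred. The lamp is clear and nothing else has moved. Handing in.

```bash
python3 -c "
from plant import *
print(sign_off())"
```

```text
the job is handed in; nothing more can be done
None
```

The job is handed in at about 18 s, verdict not shown: the lamp is swung clear and the dish is held level about 10 cm over the board's middle, turned a quarter, with the held ear on the robot's side and the clementine centred.

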